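# Find the tub cover that rocks and press it home

## Robot

A 6-joint arm with a two-finger parallel gripper is mounted at the origin on the work surface. World frame = base frame: x ahead of the robot, y to its left, z up, the work surface at z = 0. Lengths are in mm, angles in rad, forces in N, time in s.
With the tool pointing down it reaches from about 400 to 925 mm from the base axis. Payload 12.5 kg.
Tool frame: the origin (TCP) lies at the very end of the fingers, on their centre line; the grasp point (between the pads) lies 19 mm behind it; z points along the fingers, y is the direction in which the jaws open and shut (so a half turn about z gives the same grasp; the last joint's range is limited). The gripper opens to 95 mm and grips with 3 to 60 N. Pads are 20 mm wide; open, the fingers measure 119 mm over their backs; the gripper's body (75 mm by 180 mm) begins 59 mm behind the grasp point.
Start: joints at [-1.272, 0.491, 1.559, -0, 1.092, -0.106], TCP at [246.171, -574.497, 214.661] pointing down, gripper open.
Joint ranges: [-3.1, 3.1], [-0.84, 2.19], [0.05, 2.79], [-1.13, 4.28], [0.06, 2.93], [-2.69, 2.69]. Speed limits (rad/s): [2.22, 2.22, 2.79, 3.14, 3.14, 3.14].

## Interface

Orientations are given as [roll, pitch, yaw] about the fixed x, y, z axes, in that order (R = Rz(yaw) Ry(pitch) Rx(roll)).
In Python, from cell import env gives the robot as it stands.
- The arm moves only by the shell command python3 -m pendant 'ROWS'. ROWS is JSON, a list that holds one entry, the list of rows, each a list of 5 numbers: the opening, from 0 (shut) to 1 (fully open), then the shift along the tool's x, y, z in m, then the turn about the tool's z in rad. A call has exactly 8 rows; each row is the pose to reach, as a shift and turn from the pose commanded when the call began, along the tool's axes at that moment; what a row does not reach only later rows make up. A row lasts 1/10 s, in which the tool goes at most 50 mm and 8.59 degrees, less where a joint would pass 70% of its speed; a pose out of reach is approached as far as the arm can. A call with a gripper value outside its range is refused whole. The fingers move at their own pace and stop on an object; the grip force is fixed at half the most. Time passes only in rows, so rows that repeat a pose let the fingers close, or fill a call up. It gives the time, the measured TCP pose, the force and the opening at its end, in the units of the state.
- env.state(): the state, without advancing time (a new reading comes with each control period).
- env.read_camera(name): name is "side" or "top"; returns a dict with "image" (480x640x3 uint8, blue, green, red), "range_z" (480x640 float32, mm along the optical axis (not along the pixel's ray), 0 where there is no reading), "fx", "fy", "cx", "cy" (pixels), "rvec" (rotation vector, rad) and "tvec" (3), from world to camera coordinates, as OpenCV has them. Camera axes: x right, y down, z forward; pixel columns grow to the right and rows downward; lengths in mm; the calibration is good to about 2 mm. A picture is of the moment at which its call begins.
- env.job_done(): hands the job in, once; it reports no verdict.
The state is a dict: "t": time; "joints": joint angles; "qvel": joint speeds; "tau": joint torques, N m; "eef_pos": TCP position; "tcp_rot": TCP orientation; "ft_force": force on the tool from outside, world axes, zero at the start; "moment": the same for the moment, N m; "opening": opening from 0.0 (shut) to 1.0 (fully open).
Only numpy, scipy, OpenCV 4.12 (cv2) and the standard library are available. Lean on these libraries where they do the work, as an engineer would, in place of code of your own. Each camera call takes 0.05 s, during which the arm holds its last target. There are 200 camera calls.

## Task

One of the five identical covers on the tubs in the green crate is not pressed on properly. Press the covers lightly near the rim, one after another, until you find the one that rocks, then press that one down in the middle until it is fully home and level, and let go. Only touch and press: do not lift or pull up any cover, and leave the jar and the other things on the table where they stand.

Things in the scene. Friction and masses are not known exactly. Their poses are not given: they have to be found in the camera images.
- crate: fixed low green plastic crate, 260 mm (its x) by 376 mm (its y), walls 52 mm high; origin at the centre of its underside. Six places in two rows of three, 115 mm apart; five hold a round white lidded tub, one holds the jar. The tubs do not shift. The loose cover, pressed at its middle, resists with about 12 N and slides 6 mm down to its home, where it stays and rocks no more; 18 to 22 N is ample
- cover_a_top (a point): middle of the flat top, z up, of one of five identical round grey press-on tub covers, 94 mm across, 73 to 78 mm above the table (tubs differ in height: it tells nothing). One of the five, under any name, is loose: level but 6 mm above its home. Pressed 30 to 35 mm from its middle with 2 to 5 N, its pressed side sinks about 4 mm (0.15 rad) and springs back; a firm one yields under 1 mm
- cover_b_top (a point): middle of the flat top, z up, of one of five identical round grey press-on tub covers, 94 mm across, 73 to 78 mm above the table (tubs differ in height: it tells nothing). One of the five, under any name, is loose: level but 6 mm above its home. Pressed 30 to 35 mm from its middle with 2 to 5 N, its pressed side sinks about 4 mm (0.15 rad) and springs back; a firm one yields under 1 mm
- cover_c_top (a point): middle of the flat top, z up, of one of five identical round grey press-on tub covers, 94 mm across, 73 to 78 mm above the table (tubs differ in height: it tells nothing). One of the five, under any name, is loose: level but 6 mm above its home. Pressed 30 to 35 mm from its middle with 2 to 5 N, its pressed side sinks about 4 mm (0.15 rad) and springs back; a firm one yields under 1 mm
- cover_d_top (a point): middle of the flat top, z up, of one of five identical round grey press-on tub covers, 94 mm across, 73 to 78 mm above the table (tubs differ in height: it tells nothing). One of the five, under any name, is loose: level but 6 mm above its home. Pressed 30 to 35 mm from its middle with 2 to 5 N, its pressed side sinks about 4 mm (0.15 rad) and springs back; a firm one yields under 1 mm
- cover_e_top (a point): middle of the flat top, z up, of one of five identical round grey press-on tub covers, 94 mm across, 73 to 78 mm above the table (tubs differ in height: it tells nothing). One of the five, under any name, is loose: level but 6 mm above its home. Pressed 30 to 35 mm from its middle with 2 to 5 N, its pressed side sinks about 4 mm (0.15 rad) and springs back; a firm one yields under 1 mm
- jar: loose closed amber glass jar with a steel lid, 52 mm across, 105 mm tall, standing upright on a thin cork disc in the sixth place of the crate; origin at the centre of its underside. Not part of the job
- apple_red: loose red apple, 74 mm across, 65 mm tall plus a stalk, on the table; origin at its underside. Not part of the job
- apple_yellow: loose yellow apple, 72 mm across, 63 mm tall plus a stalk, on the table; origin at its underside. Not part of the job
- bowl: loose open steel bowl, 170 mm across, 60 mm tall, on the table; origin at the centre of its underside. Not part of the job
- mug: loose blue ceramic mug, 76 mm across plus a handle, 90 mm tall, on the table; origin at the centre of its underside. Not part of the job
- weight: loose brass scale weight, 48 mm across, 70 mm tall, on the table; origin at the centre of its underside. Not part of the job
- peeler: loose vegetable peeler with a black handle, about 160 mm long, 50 mm wide, 12 mm tall, lying flat on the table; origin on its underside near the middle. Not part of the job
Things that resemble listed ones, but are neither listed nor needed, are in the scene too. Leave any purple or turquoise look-alike of the part that bears cover_a_top alone.

How it is judged (in metres and radians):
On the way, in this order (a step that is already met when the one before it is completed fails the run):
1. the loose cover is pressed near its rim so that it rocks (tilts by more than 0.06 rad) (angle between any of cover_a_top, cover_b_top, cover_c_top, cover_d_top, cover_e_top's own z axis and vertical above 0.06 rad), for 0.05 s.
2. that cover is then pressed down to its home position (at least 5 of its 6 mm) and is level (((distance of cover_a_top from where it was at the start of the episode above 0.005 m and height (world z) of cover_a_top below 0.0732 m) or (distance of cover_b_top from where it was at the start of the episode above 0.005 m and height (world z) of cover_b_top below 0.0732 m) or (distance of cover_c_top from where it was at the start of the episode above 0.005 m and height (world z) of cover_c_top below 0.0732 m) or (distance of cover_d_top from where it was at the start of the episode above 0.005 m and height (world z) of cover_d_top below 0.0732 m) or (distance of cover_e_top from where it was at the start of the episode above 0.005 m and height (world z) of cover_e_top below 0.0732 m)) and angle between each of cover_a_top, cover_b_top, cover_c_top, cover_d_top, cover_e_top's own z axis and vertical below 0.03 rad), for 0.2 s.
At the end, for the whole second after the job is handed in: the loose cover has gone down by at least 5 mm of its 6 mm, all five covers are level within 0.03 rad, the other four are within 2 mm of where they were, and the jar stands upright (all of step 2 and (distance of cover_a_top from where it was at the start of the episode below 0.002 m or (distance of cover_a_top from where it was at the start of the episode above 0.005 m and height (world z) of cover_a_top below 0.0732 m)) and (distance of cover_b_top from where it was at the start of the episode below 0.002 m or (distance of cover_b_top from where it was at the start of the episode above 0.005 m and height (world z) of cover_b_top below 0.0732 m)) and (distance of cover_c_top from where it was at the start of the episode below 0.002 m or (distance of cover_c_top from where it was at the start of the episode above 0.005 m and height (world z) of cover_c_top below 0.0732 m)) and (distance of cover_d_top from where it was at the start of the episode below 0.002 m or (distance of cover_d_top from where it was at the start of the episode above 0.005 m and height (world z) of cover_d_top below 0.0732 m)) and (distance of cover_e_top from where it was at the start of the episode below 0.002 m or (distance of cover_e_top from where it was at the start of the episode above 0.005 m and height (world z) of cover_e_top below 0.0732 m)) and angle between jar's own z axis and vertical below 0.2 rad); the robot touches nothing.
It fails at once if a cover is lifted (its middle rises by 3 mm or more) ((distance of cover_a_top from where it was at the start of the episode above 0.003 m and height (world z) of cover_a_top above 0.0757 m) or (distance of cover_b_top from where it was at the start of the episode above 0.003 m and height (world z) of cover_b_top above 0.0757 m) or (distance of cover_c_top from where it was at the start of the episode above 0.003 m and height (world z) of cover_c_top above 0.0757 m) or (distance of cover_d_top from where it was at the start of the episode above 0.003 m and height (world z) of cover_d_top above 0.0757 m) or (distance of cover_e_top from where it was at the start of the episode above 0.003 m and height (world z) of cover_e_top above 0.0757 m)).
It fails at once if another thing is disturbed (moved by more than 30 mm) (distance of any of jar, apple_red, apple_yellow, bowl, mug, weight, peeler from where it was at the start of the episode above 0.03 m).
It also fails if it takes over 58 s, if anything falls off the work surface, if the arm or the gripper's body presses on something with over 40 N, if the wrist force passes 120 N, or if a joint passes its speed limit or range.

## Working session

There is one attempt and no reset: what is moved stays moved. The work goes in short steps, Python scripts to look and compute and a shell command to move; the robot and the scene stay as the last step left them, time stands still between calls to the robot, and variables do not carry over. Pictures are saved under pics/ and viewed, about 8 in all and at most 12, crops included, and the job is handed in when it is done.

```bash
mkdir -p pics; ls; python3 - <<'E'
from cell import env
import cv2
for n in("top","side"):
    c=env.read_camera(n); cv2.imwrite(f"pics/{n}0.png",c["image"])
    print(n,c["fx"],c["cx"],c["cy"],c["rvec"],c["tvec"])
print(env.state())
E
```

```text
pics
top 479.8903796144622 327.36740458683266 242.2428129519928 [ 2.18374382 -2.2038877   0.04906811] [  19.05421981  483.8826525  1335.41061094]
side 451.94364790639423 327.0101804766296 237.18618107966236 [ 0.72696984 -2.53051448  1.24140202] [ 401.44924568  219.6038542  1058.93388981]
{'t': 0.1, 'joints': array([-1.27160143e+00,  4.91495552e-01,  1.55942951e+00, -1.08503263e-05,
        1.09169834e+00, -1.05593848e-01]), 'qvel': array([ 4.57849425e-04, -2.57100137e-04, -1.96689922e-03, -1.79610691e-05,
       -1.71162405e-04,  5.75029471e-04]), 'tau': array([ 2.32259023e-03, -6.13626981e+01, -2.58606631e+01,  6.93965843e-02,
        4.69795126e-02, -3.68454937e-05]), 'eef_pos': array([ 246.09269158, -574.25570462,  214.10838161]), 'tcp_rot': array([-3.14056664e+00, -9.90679612e-05,  4.04793696e-01]), 'ft_force': array([-0.29117616,  0.7957668 , -0.13057627]), 'moment': array([ 0.02106161, -0.03506321,  0.03558033]), 'opening': 0.9961665501383518}
```

View pics/top0.png

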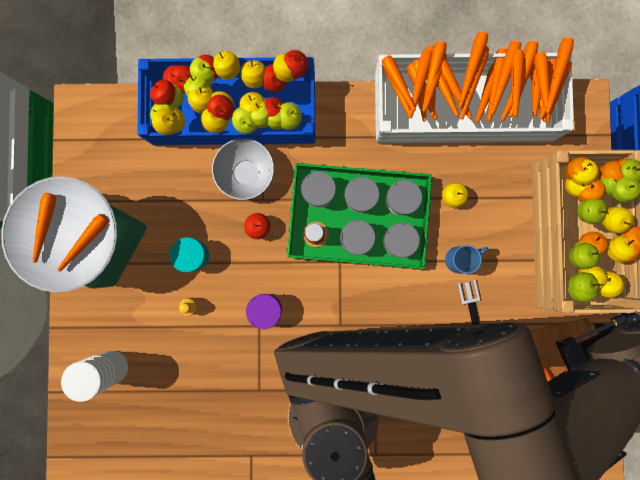

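View pics/side0.png

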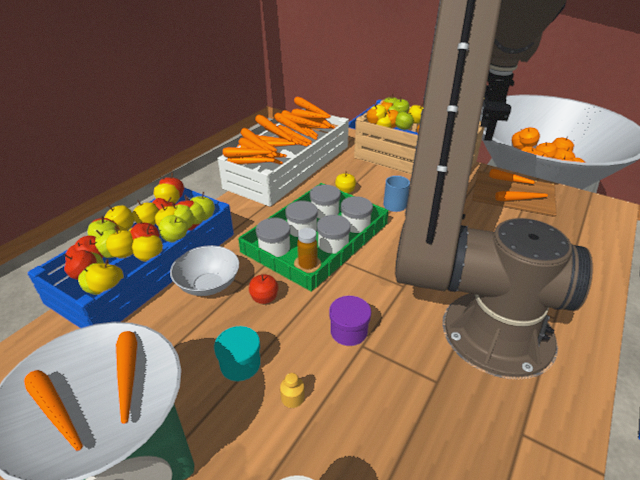

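The top view shows five grey covers at about (318,188), (361,194), (404,197), (358,238) and (401,240), with the jar at (315,233). The look-alikes outside the crate are purple at (264,310) and turquoise at (188,254), plus the white cup stack at (80,380). I choose the five grey discs inside the green crate.

```bash
cat > h.py <<'E'
import cv2,numpy as np
from cell import env
def toworld(c,uv,z):
    R=cv2.Rodrigues(np.array(c["rvec"]))[0]; t=np.array(c["tvec"])
    d=R.T@np.array([(uv[0]-c["cx"])/c["fx"],(uv[1]-c["cy"])/c["fy"],1]); o=-R.T@t
    return o+d*(z-o[2])/d[2]
E
python3 - <<'E'
from h import *
c=env.read_camera("top"); im=c["image"]
hsv=cv2.cvtColor(im,cv2.COLOR_BGR2HSV)
m=((hsv[...,1]<40)&(hsv[...,2]>90)&(hsv[...,2]<200)).astype(np.uint8)*255
roi=np.zeros_like(m); roi[160:272,285:436]=255; m=cv2.morphologyEx(m&roi,cv2.MORPH_OPEN,np.ones((5,5)))
for k in cv2.findContours(m,cv2.RETR_EXTERNAL,cv2.CHAIN_APPROX_NONE)[0]:
    if cv2.contourArea(k)<150: continue
    (u,v),r=cv2.minEnclosingCircle(k); M=cv2.moments(k); uv=(M['m10']/M['m00'],M['m01']/M['m00'])
    e=cv2.fitEllipse(k)
    z=c["range_z"][int(v)-5:int(v)+6,int(u)-5:int(u)+6]
    print(np.round(uv,1),np.round(e[0],1),np.round(e[1],1),cv2.contourArea(k),np.round(toworld(c,uv,75),1),np.median(z))
    cv2.drawContours(im,[k],-1,(0,0,255),1)
print("jar",toworld(c,(315,232),105))
cv2.imwrite("pics/crop.png",cv2.resize(im[150:285,275:450],None,fx=4,fy=4))
E
```

```text
[401.2 240. ] [401.2 240. ] [32.9 34.9] 899.0 [ 485.  -183.3   75. ] 1281.2168
[357.9 237. ] [357.9 237.1] [32.3 33.2] 837.5 [494.1 -67.6  75. ] 1283.5883
[403.5 197.1] [403.5 197.1] [32.5 35.9] 912.5 [ 600.4 -191.3   75. ] 1286.8339
[361.3 194. ] [361.3 194. ] [32.7 34.2] 875.5 [609.8 -78.   75. ] 1289.9641
[317.8 188.3] [317.8 188.3] [33.1 33.4] 867.5 [626.5  38.9  75. ] 1288.9033
jar [506.55353043  46.29271872 105.        ]
```

View pics/crop.png

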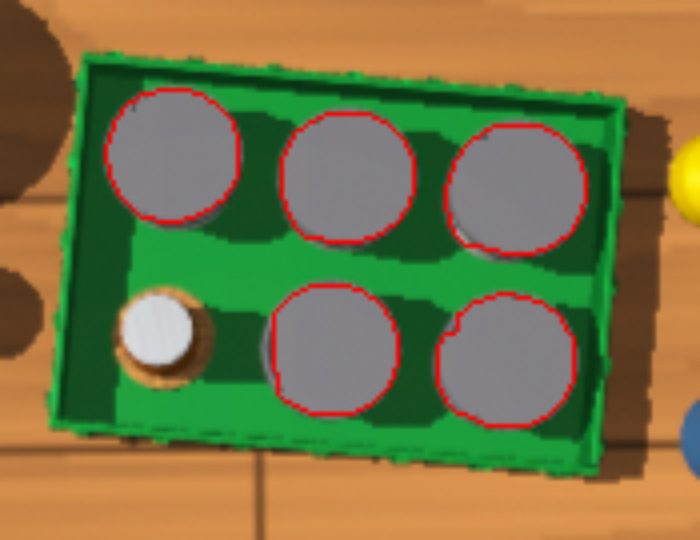

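Crop confirms five grey covers outlined cleanly in the crate, with the jar at the lower left. Start moving: shut the gripper, square up the yaw and go towards the nearest cover.

```bash
python3 -m pendant '[[[0,0.045,-0.03,0,0.1],[0,0.09,-0.055,0,0.2],[0,0.13,-0.08,0,0.3],[0,0.17,-0.105,0,0.405],[0,0.21,-0.13,0,0.405],[0,0.25,-0.155,0,0.405],[0,0.29,-0.18,0,0.405],[0,0.32,-0.2,0,0.405]]]'
python3 - <<'E'
from h import *
c=env.read_camera("top");R=cv2.Rodrigues(np.array(c["rvec"]))[0]; t=np.array(c["tvec"])
for u,v in [(401,240),(358,237),(403,197),(361,194),(318,188),(340,215),(235,235)]:
    P=[]
    for b in range(-8,9):
        for a in range(-8,9):
            z=c["range_z"][v+b,u+a]
            if z>0:P.append(R.T@(np.array([(u+a-c["cx"])/c["fx"]*z,(v+b-c["cy"])/c["fy"]*z,z])-t))
    print(u,v,np.median(P,0) if P else None,len(P))
print(env.state()["eef_pos"],env.state()["tcp_rot"],env.state()["ft_force"])
E
```

```text
t: 0.95
eef_pos: [462.6, -262.4, 214.6]
tcp_rot: [-3.141, 0.0, 0.001]
ft_force: [-0.8, -0.6, -0.3]
opening: 0.386
401 240 [ 484.99483451 -182.33864537   77.68761566] 289
358 237 [494.10464342 -67.80358616  76.16984162] 288
403 197 [ 600.43253754 -189.92029589   76.60115059] 288
361 194 [609.81038996 -77.27965088  75.28623696] 288
318 188 [627.11710336  38.13507823  77.49437326] 288
340 215 [560.78708493 -21.74702395   8.37783171] 288
235 235 [507.4862309  276.10790447   1.51940435] 285
[ 464.19930811 -259.34905632  214.63349537] [-3.14041243e+00 -4.45413681e-04  2.15521441e-03] [ 0.88767221  3.00239463 -0.28717552]
```

```bash
python3 -m pendant '[[[0,0.02,-0.03,0.01,0],[0,0.04,-0.06,0.03,0],[0,0.056,-0.081,0.055,0],[0,0.056,-0.081,0.08,0],[0,0.056,-0.081,0.105,0],[0,0.056,-0.081,0.12,0],[0,0.056,-0.081,0.129,0],[0,0.056,-0.081,0.132,0]]]'
python3 -c "
from h import *
s=env.state();print(s['eef_pos'],s['ft_force'],s['opening'])"
```

```text
t: 1.8
eef_pos: [517.3, -183.6, 81.9]
tcp_rot: [-3.141, 0.001, -0.0]
ft_force: [-0.3, -1.2, -0.5]
opening: 0.005
[ 517.31297954 -183.64830068   81.89365685] [-0.29895537 -1.21379599 -0.46895585] 0.004961118927425142
```

```bash
python3 -m pendant '[[[0,0,0,0.001,0],[0,0,0,0.002,0],[0,0,0,0.003,0],[0,0,0,0.0035,0],[0,0,0,0.004,0],[0,0,0,0.0045,0],[0,0,0,0.005,0],[0,0,0,0.005,0]]]'
python3 -m pendant '[[[0,0,0,0.0003,0],[0,0,0,0.0006,0],[0,0,0,0.0009,0],[0,0,0,0.0012,0],[0,0,0,0.0015,0],[0,0,0,0.0015,0],[0,0,0,0.0015,0],[0,0,0,0.0015,0]]]'
```

```text
t: 2.6
eef_pos: [517.7, -183.7, 77.8]
tcp_rot: [3.141, -0.0, -0.0]
ft_force: [-0.2, -0.8, 2.5]
opening: 0.006
t: 3.4
eef_pos: [517.9, -184.0, 76.7]
tcp_rot: [3.141, -0.001, -0.0]
ft_force: [-0.1, -0.6, 9.0]
opening: 0.005
```

Cover P1 is firm, at 9 N with about 1 mm of yield. Next is P3, the cover behind it.

```bash
python3 -m pendant '[[[0,0,0,-0.008,0],[0,0,0,-0.012,0],[0,0.025,0.004,-0.012,0],[0,0.049,0.007,-0.012,0],[0,0.049,0.007,-0.009,0],[0,0.049,0.007,-0.006,0],[0,0.049,0.007,-0.004,0],[0,0.049,0.007,-0.003,0]]]'
python3 -m pendant '[[[0,0,0,0.0005,0],[0,0,0,0.001,0],[0,0,0,0.0015,0],[0,0,0,0.002,0],[0,0,0,0.0025,0],[0,0,0,0.0025,0],[0,0,0,0.0025,0],[0,0,0,0.0025,0]]]'
```

```text
t: 4.2
eef_pos: [565.8, -190.5, 78.9]
tcp_rot: [-3.141, 0.001, -0.0]
ft_force: [0.1, -0.1, -1.0]
opening: 0.003
t: 5.0
eef_pos: [566.6, -190.7, 76.6]
tcp_rot: [3.141, -0.0, -0.0]
ft_force: [0.1, -0.8, 0.5]
opening: 0.002
```

```bash
python3 -m pendant '[[[0,0,0,0.0005,0],[0,0,0,0.001,0],[0,0,0,0.0015,0],[0,0,0,0.0015,0],[0,0,0,0.0015,0],[0,0,0,0.0015,0],[0,0,0,0.0015,0],[0,0,0,0.0015,0]]]'
python3 -c "
from h import *
s=env.state();print(s['eef_pos'],s['ft_force'])"
```

```text
t: 5.8
eef_pos: [566.6, -190.7, 75.7]
tcp_rot: [3.141, -0.0, -0.0]
ft_force: [-2.6, 1.2, 6.5]
opening: 0.005
[ 566.59554667 -190.69088721   75.72457251] [-2.61476225  1.22745462  6.49179587]
```

P3 is firm too: 6 N in under 1 mm. Next is P4.

```bash
python3 -m pendant '[[[0,0,0,-0.008,0],[0,0,0,-0.012,0],[0,0.004,-0.04,-0.012,0],[0,0.008,-0.08,-0.012,0],[0,0.01,-0.113,-0.012,0],[0,0.01,-0.113,-0.008,0],[0,0.01,-0.113,-0.005,0],[0,0.01,-0.113,-0.003,0]]]'
python3 -m pendant '[[[0,0,0,0.0005,0],[0,0,0,0.001,0],[0,0,0,0.0015,0],[0,0,0,0.002,0],[0,0,0,0.0025,0],[0,0,0,0.0025,0],[0,0,0,0.0025,0],[0,0,0,0.0025,0]]]'
python3 -m pendant '[[[0,0,0,0.0005,0],[0,0,0,0.001,0],[0,0,0,0.0015,0],[0,0,0,0.0015,0],[0,0,0,0.0015,0],[0,0,0,0.0015,0],[0,0,0,0.0015,0],[0,0,0,0.0015,0]]]'
```

```text
t: 6.6
eef_pos: [576.6, -78.4, 77.9]
tcp_rot: [3.141, 0.0, -0.001]
ft_force: [-0.5, -0.1, -0.4]
opening: 0.005
t: 7.4
eef_pos: [576.7, -77.8, 75.8]
tcp_rot: [3.141, -0.0, -0.0]
ft_force: [-0.6, -2.2, 2.7]
opening: 0.006
t: 8.2
eef_pos: [576.8, -77.9, 75.0]
tcp_rot: [3.141, -0.001, -0.0]
ft_force: [-3.2, -3.7, 11.5]
opening: 0.002
```

P4 is firm at 11 N. Next is P2.

```bash
python3 -m pendant '[[[0,0,0,-0.008,0],[0,0,0,-0.014,0],[0,-0.02,-0.004,-0.014,0],[0,-0.04,-0.008,-0.014,0],[0,-0.05,-0.01,-0.014,0],[0,-0.05,-0.01,-0.009,0],[0,-0.05,-0.01,-0.006,0],[0,-0.05,-0.01,-0.005,0]]]'
python3 -m pendant '[[[0,0,0,0.0005,0],[0,0,0,0.001,0],[0,0,0,0.0015,0],[0,0,0,0.002,0],[0,0,0,0.0025,0],[0,0,0,0.0025,0],[0,0,0,0.0025,0],[0,0,0,0.0025,0]]]'
python3 -m pendant '[[[0,0,0,0.0005,0],[0,0,0,0.001,0],[0,0,0,0.0015,0],[0,0,0,0.0015,0],[0,0,0,0.0015,0],[0,0,0,0.0015,0],[0,0,0,0.0015,0],[0,0,0,0.0015,0]]]'
```

```text
t: 9.0
eef_pos: [527.3, -67.8, 78.6]
tcp_rot: [3.142, 0.0, -0.0]
ft_force: [-0.1, -0.5, 0.4]
opening: 0.002
t: 9.8
eef_pos: [526.7, -67.7, 76.8]
tcp_rot: [3.141, -0.0, -0.0]
ft_force: [0.1, 0.3, 2.1]
opening: 0.004
t: 10.6
eef_pos: [526.9, -67.7, 75.8]
tcp_rot: [3.141, -0.001, -0.0]
ft_force: [-1.3, 1.0, 9.3]
opening: 0.005
```

P2 is firm at 9 N, so P5 should be the loose one. I'll press its rim.

```bash
python3 -m pendant '[[[0,0,0,-0.01,0],[0,0.01,-0.01,-0.014,0],[0,0.03,-0.045,-0.014,0],[0,0.05,-0.08,-0.014,0],[0,0.065,-0.106,-0.014,0],[0,0.065,-0.106,-0.009,0],[0,0.065,-0.106,-0.006,0],[0,0.065,-0.106,-0.004,0]]]'
python3 -m pendant '[[[0,0,0,0.0005,0],[0,0,0,0.001,0],[0,0,0,0.0015,0],[0,0,0,0.002,0],[0,0,0,0.0025,0],[0,0,0,0.0025,0],[0,0,0,0.0025,0],[0,0,0,0.0025,0]]]'
python3 -m pendant '[[[0,0,0,0.0005,0],[0,0,0,0.001,0],[0,0,0,0.0015,0],[0,0,0,0.002,0],[0,0,0,0.002,0],[0,0,0,0.002,0],[0,0,0,0.002,0],[0,0,0,0.002,0]]]'
```

```text
t: 11.4
eef_pos: [591.1, 38.0, 78.6]
tcp_rot: [3.141, 0.001, -0.001]
ft_force: [0.8, -0.2, 0.4]
opening: 0.006
t: 12.2
eef_pos: [591.6, 38.3, 76.7]
tcp_rot: [3.141, -0.0, -0.0]
ft_force: [0.2, -0.8, 0.4]
opening: 0.004
t: 13.0
eef_pos: [591.6, 38.3, 74.6]
tcp_rot: [3.141, 0.0, -0.0]
ft_force: [-0.7, -0.7, 1.5]
opening: 0.005
```

```bash
python3 -m pendant '[[[0,0,0,0.0005,0],[0,0,0,0.001,0],[0,0,0,0.0015,0],[0,0,0,0.002,0],[0,0,0,0.002,0],[0,0,0,0.002,0],[0,0,0,0.002,0],[0,0,0,0.002,0]]]'
```

```text
t: 13.8
eef_pos: [591.6, 38.3, 72.6]
tcp_rot: [3.141, -0.0, -0.0]
ft_force: [-1.0, -1.2, 3.0]
opening: 0.005
```

```bash
python3 - <<'E'
from h import *
c=env.read_camera("side");cv2.imwrite("pics/s1.png",cv2.resize(c["image"][150:300,210:410],None,fx=4,fy=4))
E
```

```text
(no output)
```

View pics/s1.png

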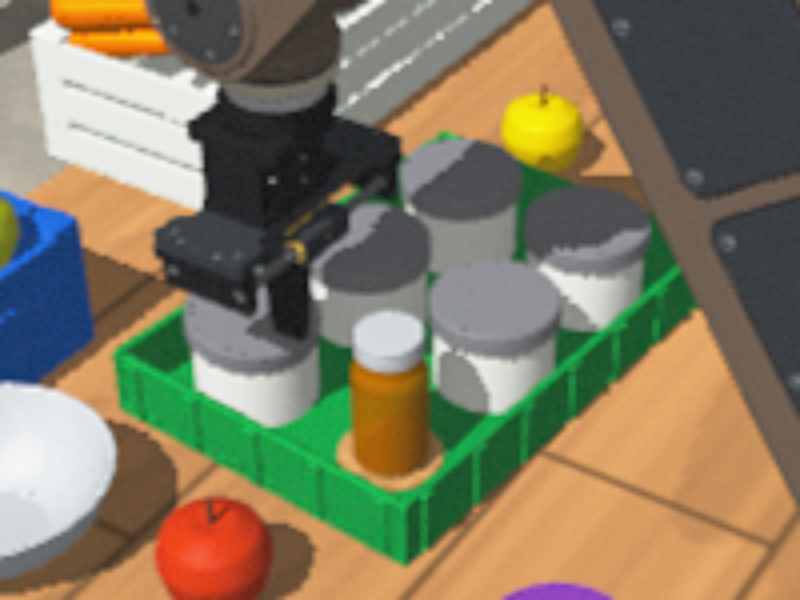

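The fingertip rests on the near rim of P5, whose cover tilts down toward it at crop (290,330). It has given over 4 mm at 3 N, so it rocks. I'll press 0.7 mm further for margin, then back off and move over the middle.

```bash
python3 -m pendant '[[[0,0,0,0.0004,0],[0,0,0,0.0007,0],[0,0,0,0.0007,0],[0,0,0,0.0007,0],[0,0,0,0.0007,0],[0,0,0,0.0007,0],[0,0,0,0.0007,0],[0,0,0,0.0007,0]]]'
python3 -m pendant '[[[0,0,0,-0.003,0],[0,0,0,-0.006,0],[0,0,0,-0.01,0],[0,0,0,-0.018,0],[0,0.018,0,-0.018,0],[0,0.033,0,-0.018,0],[0,0.033,0,-0.012,0],[0,0.033,0,-0.009,0]]]'
```

```text
t: 14.65
eef_pos: [591.7, 38.3, 72.2]
tcp_rot: [3.141, -0.0, -0.0]
ft_force: [-2.5, -0.5, 6.5]
opening: 0.001
t: 15.45
eef_pos: [623.9, 38.4, 80.3]
tcp_rot: [3.142, 0.001, -0.0]
ft_force: [0.4, -0.1, -0.6]
opening: 0.002
```

The force jumped to 6.5 N, which is the end of the rocking travel. Now press the middle.

```bash
python3 -m pendant '[[[0,0.002,0,0.0,0],[0,0.002,0,0.001,0],[0,0.002,0,0.002,0],[0,0.002,0,0.003,0],[0,0.002,0,0.004,0],[0,0.002,0,0.005,0],[0,0.002,0,0.006,0],[0,0.002,0,0.006,0]]]'
python3 -m pendant '[[[0,0,0,0.0005,0],[0,0,0,0.001,0],[0,0,0,0.0015,0],[0,0,0,0.002,0],[0,0,0,0.0025,0],[0,0,0,0.003,0],[0,0,0,0.003,0],[0,0,0,0.003,0]]]'
```

```text
t: 16.25
eef_pos: [626.6, 38.4, 75.8]
tcp_rot: [3.141, -0.001, -0.0]
ft_force: [-3.2, -0.1, 9.0]
opening: 0.006
t: 17.05
eef_pos: [626.6, 38.4, 73.0]
tcp_rot: [3.141, -0.001, -0.0]
ft_force: [-4.3, 0.6, 12.2]
opening: 0.003
```

Sliding at 12 N, as described. Continue to the home stop.

```bash
python3 -m pendant '[[[0,0,0,0.0005,0],[0,0,0,0.001,0],[0,0,0,0.0015,0],[0,0,0,0.002,0],[0,0,0,0.002,0],[0,0,0,0.002,0],[0,0,0,0.002,0],[0,0,0,0.002,0]]]'
python3 -m pendant '[[[0,0,0,0.0005,0],[0,0,0,0.001,0],[0,0,0,0.001,0],[0,0,0,0.001,0],[0,0,0,0.001,0],[0,0,0,0.001,0],[0,0,0,0.001,0],[0,0,0,0.001,0]]]'
```

```text
t: 17.85
eef_pos: [626.6, 38.4, 71.0]
tcp_rot: [3.141, -0.001, -0.0]
ft_force: [-3.3, 0.6, 10.6]
opening: 0.007
t: 18.65
eef_pos: [626.7, 38.3, 70.3]
tcp_rot: [3.141, -0.001, -0.0]
ft_force: [-5.0, -0.1, 14.3]
opening: 0.005
```

```bash
python3 -m pendant '[[[0,0,0,0.0005,0],[0,0,0,0.001,0],[0,0,0,0.001,0],[0,0,0,0.001,0],[0,0,0,0.001,0],[0,0,0,0.001,0],[0,0,0,0.001,0],[0,0,0,0.001,0]]]'
```

```text
t: 19.45
eef_pos: [626.7, 38.3, 70.2]
tcp_rot: [3.141, -0.001, -0.0]
ft_force: [-7.8, -0.2, 21.4]
opening: 0.003
```

It is at the stop: 21 N with no further movement. Let go, retract up and back, and check with the camera.

```bash
python3 -m pendant '[[[0,0,0,-0.004,0],[0,0,0,-0.012,0],[0,0,0,-0.03,0],[0,0,0,-0.06,0],[0,0,0,-0.1,0],[0,0,0.03,-0.13,0],[0,0,0.07,-0.14,0],[0,0,0.115,-0.14,0]]]'
python3 -m pendant '[[[0,-0.01,0.045,0,0],[0,-0.03,0.09,0,0],[0,-0.05,0.13,0,0],[0,-0.07,0.17,0,0],[0,-0.09,0.21,0,0],[0,-0.11,0.25,0,0],[0,-0.13,0.28,0,0],[0,-0.14,0.3,0,0]]]'
python3 - <<'E'
from h import *
c=env.read_camera("top");R=cv2.Rodrigues(np.array(c["rvec"]))[0]; t=np.array(c["tvec"])
for u,v in [(401,240),(358,237),(403,197),(361,194),(318,188),(235,235)]:
    P=[]
    for b in range(-10,11):
        for a in range(-10,11):
            z=c["range_z"][v+b,u+a]
            if z>0:P.append(R.T@(np.array([(u+a-c["cx"])/c["fx"]*z,(v+b-c["cy"])/c["fy"]*z,z])-t))
    P=np.array(P)
    f=np.linalg.lstsq(np.c_[P[:,:2]-P[:,:2].mean(0),np.ones(len(P))],P[:,2],rcond=None)[0]
    print(u,v,np.median(P,0).round(1),len(P),f.round(3))
s=env.state();print(s["eef_pos"],s["ft_force"],s["t"])
a=c["image"][130:290,200:500]; b=env.read_camera("side")["image"][150:310,210:410]
cv2.imwrite("pics/end.png",np.hstack([cv2.resize(a,(480,256)),cv2.resize(b,(320,256))]))
E
```

```text
t: 20.25
eef_pos: [627.2, -77.3, 210.5]
tcp_rot: [3.141, -0.004, 0.002]
ft_force: [0.1, 0.2, -0.3]
opening: 0.006
t: 21.05
eef_pos: [484.8, -378.7, 208.1]
tcp_rot: [3.141, 0.0, -0.002]
ft_force: [0.4, 0.2, -0.5]
opening: 0.004
401 240 [ 484.9 -182.5   77.5] 441 [5.0000e-03 7.0000e-03 7.7569e+01]
358 237 [494.1 -67.7  76.3] 439 [-1.1000e-02  1.0000e-02  7.6342e+01]
403 197 [ 600.4 -189.6   76.8] 439 [3.0000e-03 6.0000e-03 7.6782e+01]
361 194 [609.8 -77.3  75.5] 439 [ 5.0000e-03 -6.0000e-03  7.5492e+01]
318 188 [627.9  38.3  71.2] 439 [-6.0000e-03 -5.0000e-03  7.1276e+01]
235 235 [507.5 276.3   1.4] 440 [ 0.076 -0.145  2.573]
[ 484.15987719 -380.75937686  208.05286403] [-1.00056944 -1.61441279 -0.00823224] 21.1
```

View pics/end.png

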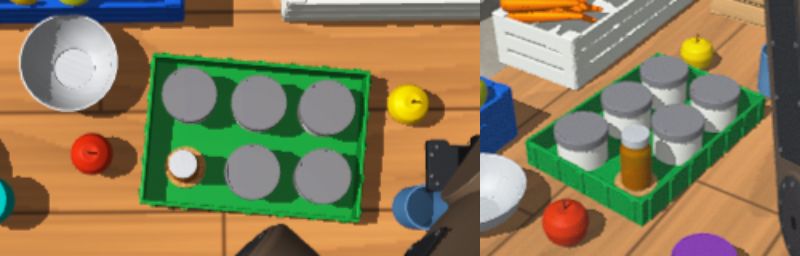

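The cover at (190,95) in the picture went down from 77.5 to 71.2 mm and is level. The others are unchanged, the jar at (183,163) is upright, and the arm is clear of everything. Handing in.

```bash
python3 -c "
from cell import env
print(env.job_done())"
```

```text
the job is handed in; nothing more can be done
None
```

I found the loose cover, pressed it fully home and handed the job in at about 21 s of the 58 s. No verdict is reported.

- **Finding it:** Four covers were firm, reaching 6 to 12 N after about 1 mm or less of travel. The one in the far row beside the bowl (about x 627, y 38 mm) sank over 4 mm at 3 N and then met its rocking stop.
- **Pressing it home:** Pressed in the middle, it slid down at about 12 N and stopped, holding 21 N without moving further.
- **Last checks:**
  - The camera showed its top going from 77.5 to 71.2 mm, level within about 0.01 rad.
  - The other four covers changed by 0.2 mm or less and were level within about 0.015 rad.
  - The jar was upright and in place, and the arm was clear of everything.
  - The camera reads heights about 1.5 mm high on the table; no check failed.
- **Not done:** I did not press the rim again after the cover was home. I also took no position measurements of the other loose objects. The bowl, both apples and the mug look undisturbed in the last picture. The weight and the peeler were outside it, and the arm did not go near the weight.

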